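# Decant the ball feet into the tub and lid it

## Robot

A 7-joint arm with a two-finger parallel gripper is mounted at the origin on the work surface. World frame = base frame: x ahead of the robot, y to its left, z up, the work surface at z = 0. Lengths are in m, angles in rad, forces in N, time in s.
With the tool pointing down it reaches from about 0.425 to 0.95 m from the base axis. Payload 4.7 kg.
Tool frame: the origin (TCP) lies between the finger pads; the fingertips stand 25 mm ahead of it and the grasp point (between the pads) lies 6 mm ahead of it; z points along the fingers, y is the line along which they close (so a half turn about z gives the same grasp; the last joint's range is limited). The gripper opens to 85 mm and grips with 20 to 120 N. Pads are 22 mm wide; open, the fingers measure 114 mm over their backs; the gripper's body (76 mm by 85 mm) begins 54 mm behind the grasp point. The pads swing forward as they close: fully open they stand 13 mm farther back than shut.
Start: joints at [1.105, 0.469, -0.049, 1.532, 0.024, 1.141, -0.082], TCP at [0.286, -0.612, 0.256] pointing down, gripper open.
Joint ranges: [-2.59, 2.59], [-0.33, 1.99], [-1.39, 1.29], [0.1, 2.45], [-1.04, 4.18], [0.21, 1.99], [-2.66, 2.66]. Speed limits (rad/s): [2.57, 2.57, 3.14, 3.14, 3.14, 3.14, 3.14].

## Interface

Orientations are given as a 3x3 rotation matrix whose columns are the frame's x, y, z axes.
In Python, from rig import * gives the robot as it stands. Calls block until the motion is done:
- movep(position, orientation): joint-space move of the TCP to a pose.
- move_l(position, attitude=None, feed=0.15, until_force=None): straight line of the TCP; attitude=None keeps the orientation; feed is the mean speed in m/s. With until_force (N) it stops when the force on the tool has changed by that much, and returns True; else False.
- move_joints(angles): joint-space move.
- command_gripper(opening, newtons=None): finger opening in m; newtons is the grip in N (None keeps the last); returns when the fingers have stopped.
- sleep(seconds).
- inverse_kinematics(position, orientation): joint angles nearest the present ones, or None.
- sense(): the state.
- camera(name): name is "scene" or "top" or "wrist"; returns (picture, depth): 480x640x3 uint8, red, green, blue; 480x640 float32, m along the optical axis (not along the pixel's ray), 0 where there is no reading.
- camera_params(name): a dict with "K" (3x3 intrinsics, pixels), "position" and "rotation" of the camera in the world; the wrist camera has in their place "tool_from_camera" (4x4, takes a point from camera to tool coordinates, whose origin is the TCP and whose axes are the flange's). Camera axes: x right, y down, z forward; pixel columns grow to the right and rows downward; lengths in m; the calibration is good to about 2 mm. A picture is of the moment at which its call begins: read the wrist's pose just before it. camera_params takes no time and is no camera call.
A pose or a line that the arm cannot do raises Unreachable and nothing moves.
- finish_job(): hands the job in; it is judged then, once.
The state is a dict: "time_s": time; "joint_pos": joint angles; "qd": joint speeds; "joint_efforts": joint torques, N m; "position": TCP position; "tcp_rot": TCP orientation; "wrist_force": force on the tool from outside, world axes, zero at the start; "ft_torque": the same for the moment, N m; "finger_gap": finger opening in m; "gripper_force": force on a finger pad.
Only numpy, scipy, OpenCV 4.12 (cv2) and the standard library are available. Lean on these libraries where they do the work, as an engineer would, in place of code of your own. Each camera call takes 0.05 s, during which the arm holds its last target. There are 200 camera calls.

## Task

Lift the blue cup of beech ball feet out of its deep caddy, stand it on the round cork mat and let go, so that you can take it again at a slant; then tip all six balls from it into the terracotta tub. Stand the empty cup back upright on the mat, and after that put the dark lid on the tub so that it sits down level in the mouth. Leave the sanding block, plumb weight, glue bottle and moulding offcut where they are.

Things in the scene. Friction and masses are not known exactly. Their poses are not given: they have to be found in the camera images.
- cup: Blue straight-sided round cup, 64 mm outer diameter, 105 mm tall, 3 mm wall, 5 mm floor, open top, about 0.2 kg, no handle. Origin: centre of its underside; z axis points to the mouth. It starts upright in the caddy, near its middle, with the six balls inside.
- caddy: Fixed deep oak box without a lid, 100 mm (its x) by 166 mm (its y) and 100 mm high, walls 8 mm, floor 6 mm. Inside it is 84 by 150 mm, so fingers fit down beside the cup only along its long axis (its y). The cup's rim stands about 11 mm above the box's top edge. Origin: centre of its underside. It may stand left or right of the mat.
- mat: Fixed round cork mat, 120 mm diameter, 5 mm thick, lying on the bench. Origin: centre of its underside (top is 5 mm higher).
- tub: Loose round terracotta tub, 0.7 kg, outer diameter 132 mm at the foot and 140 mm at the rim, 65 mm high, wall 5 mm, floor 6 mm, open top. Origin: centre of its underside.
- lid: Round dark wooden lid: disc 156 mm diameter and 10 mm thick, with a plug 106 mm diameter and 6 mm deep beneath that drops into the tub's mouth, and on top a brass knob 28 mm diameter and 36 mm tall. Overall 52 mm high. Origin: centre of the plug's underside; disc top at 16 mm, knob from 16 to 52 mm. It starts lying on the bench the right way up.
- ball0_center (a point): Centre of beech ball foot 1 of 6 (24 mm diameter, 10 g). All six start in the cup.
- ball1_center (a point): Centre of beech ball foot 2 of 6 (24 mm diameter, 10 g). All six start in the cup.
- ball2_center (a point): Centre of beech ball foot 3 of 6 (24 mm diameter, 10 g). All six start in the cup.
- ball3_center (a point): Centre of beech ball foot 4 of 6 (24 mm diameter, 10 g). All six start in the cup.
- ball4_center (a point): Centre of beech ball foot 5 of 6 (24 mm diameter, 10 g). All six start in the cup.
- ball5_center (a point): Centre of beech ball foot 6 of 6 (24 mm diameter, 10 g). All six start in the cup.
- sander: black rubber sanding block, 115 x 65 x 36 mm, lying flat; bystander. Origin: centre of its underside.
- plumb: brass plumb weight, 42 mm across and 72 mm tall, standing; bystander. Origin: centre of its underside.
- glue: yellow glue bottle with a red cap, 56 mm across and 150 mm tall, standing; bystander. Origin: centre of its underside.
- offcut: short mahogany moulding offcut with a gilt edge, 140 x 40 x 28 mm, lying flat; bystander. Origin: centre of its underside.
Not all that is in view belongs to the job. What is shaped like the lid but green or white is not meant.

How it is judged:
By the outcome, as a careful person would: the job done as asked, in the order asked, and still so for the second after the job is handed in, with the robot touching nothing.
It also fails if it takes over 72 s, if anything falls off the work surface, if the arm or the gripper's body presses on something with over 40 N, if the wrist force passes 120 N, or if a joint passes its speed limit or range.

## Working session

There is one attempt and no reset: what is moved stays moved. The work goes in short steps, each a Python script; the robot and the scene stay as the last script left them, time stands still between calls to the robot, and variables do not carry over. Pictures are saved under pics/ and viewed, at most 10 in all, crops included, and the job is handed in when it is done.

```bash
mkdir -p pics; ls
python3 - <<'E'
from rig import *
import cv2,numpy as np
for n in("top","scene"):
    p,d=camera(n);np.savez(f"pics/{n}0.npz",p=p,d=d);cv2.imwrite(f"pics/{n}0.png",p[:,:,::-1])
    c=camera_params(n);print(n,c)
print(camera_params("wrist"),sense()["time_s"])
E
```

```text
pics
top {'K': array([[558.58097595,   0.        , 326.63789125],
       [  0.        , 558.58097595, 241.39722553],
       [  0.        ,   0.        ,   1.        ]]), 'position': array([0.42014294, 0.00828863, 1.19592041]), 'rotation': array([[-0.01536382, -0.99536223,  0.09496305],
       [-0.99979642,  0.01653541,  0.01156271],
       [-0.01307934, -0.09476607, -0.99541364]])}
scene {'K': array([[562.79346295,   0.        , 306.8241877 ],
       [  0.        , 562.79346295, 235.6722005 ],
       [  0.        ,   0.        ,   1.        ]]), 'position': array([ 1.19178642, -0.25725642,  0.8271653 ]), 'rotation': array([[ 0.37681303,  0.6749862 , -0.63435446],
       [ 0.92628688, -0.2761593 ,  0.25637599],
       [-0.00213263, -0.68420003, -0.72929128]])}
{'K': array([[421.21474357,   0.        , 310.57913573],
       [  0.        , 421.21474357, 240.68456274],
       [  0.        ,   0.        ,   1.        ]]), 'tool_from_camera': array([[ 4.37555402e-04, -9.45027504e-01, -3.26990559e-01,
         8.37173906e-02],
       [ 9.99999889e-01,  3.56039409e-04,  3.09147518e-04,
        -2.48596224e-05],
       [-1.75731381e-04, -3.26990658e-01,  9.45027554e-01,
        -1.17386414e-01],
       [ 0.00000000e+00,  0.00000000e+00,  0.00000000e+00,
         1.00000000e+00]])} 0.1
```

View pics/top0.png

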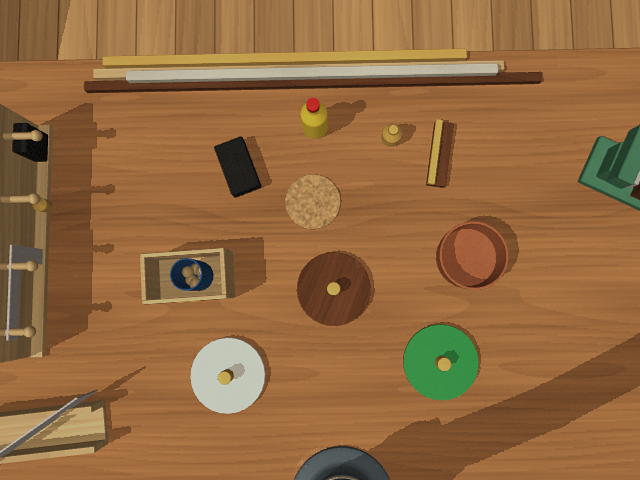

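View pics/scene0.png

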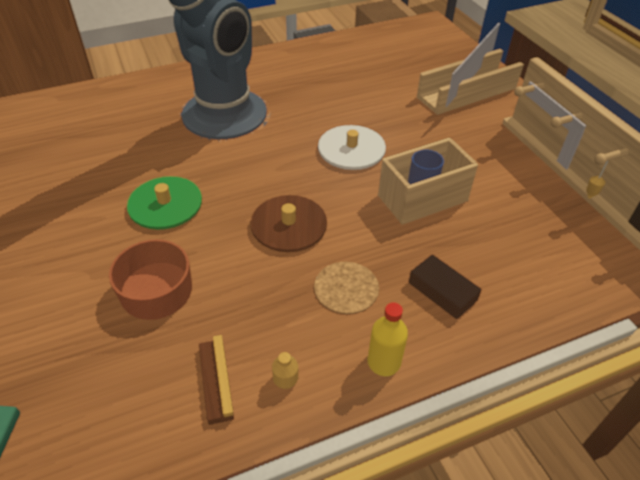

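The top view shows the cup in the caddy at (192,275), the mat at (313,202), the dark lid at (335,288) with its knob at (334,289), and the tub at (473,255). The glue is at (314,118), the plumb weight at (392,134), the offcut at (438,153) and the sander at (238,167). The scene view confirms this; the green and white lids are decoys.

```bash
cat > h.py <<'E'
import numpy as np,cv2
from rig import *
def ray(c,uv,z,R=None,t=None):
    R=c["rotation"] if R is None else R; t=c["position"] if t is None else t
    uv=np.atleast_2d(np.float64(uv)); d=np.c_[(uv-c["K"][:2,2])/c["K"][0,0],np.ones(len(uv))]@R.T
    return t+d*((z-t[2])/d[:,2])[:,None]
def blob(mask,roi,pick=0):
    x0,y0,x1,y1=roi;m=np.zeros(mask.shape[:2],np.uint8);m[y0:y1,x0:x1]=mask[y0:y1,x0:x1]
    cs=sorted(cv2.findContours(m,cv2.RETR_EXTERNAL,cv2.CHAIN_APPROX_NONE)[0],key=cv2.contourArea)
    return cs[-1][:,0]
def circ(P):  # circle on hull points
    h=P[:,:2];A=np.c_[2*h,np.ones(len(h))];s=np.linalg.lstsq(A,(h**2).sum(1),rcond=None)[0]
    r=np.sqrt(s[2]+s[0]**2+s[1]**2); return s[:2],r,np.abs(np.hypot(*(h-s[:2]).T)-r).mean()
E
python3 - <<'E'
from h import *
np.set_printoptions(precision=4,suppress=True)
f=np.load("pics/top0.npz");p,d=f["p"],f["d"];c=camera_params("top")
hsv=cv2.cvtColor(p,cv2.COLOR_RGB2HSV)
v,u=np.mgrid[:480,:640]
X=np.stack([(u-c["K"][0,2])/c["K"][0,0]*d,(v-c["K"][1,2])/c["K"][0,0]*d,d],-1)@c["rotation"].T+c["position"]
Z=X[...,2]
for n,uv in dict(bench=(380,220),mat=(313,202),lid=(315,300),knob=(334,289),tubfloor=(475,250)).items(): print(n,X[uv[1],uv[0]])
def heights(name,roi,lo,hi,zp):
    m=((Z>lo)&(Z<hi)&(d>0)).astype(np.uint8);q=blob(m,roi);q=q
    P=ray(c,q,zp);print(name,len(q),circ(P),"rect",cv2.minAreaRect(P[:,:2].astype(np.float32)))
heights("tubrim",(425,205,525,300),.055,.08,.065)
heights("lid",(285,240,385,335),.006,.06,.016)
heights("knob",(320,275,350,305),.035,.07,.052)
heights("caddy",(130,240,245,315),.085,.13,.1)
heights("sander",(205,130,270,205),.02,.05,.036)
heights("plumb",(375,115,410,150),.02,.1,.06)
heights("glue",(295,90,335,145),.05,.2,.1)
heights("offcut",(420,110,460,195),.012,.05,.028)
blue=((hsv[...,0]>100)&(hsv[...,0]<130)&(hsv[...,1]>100)&(hsv[...,2]>30)).astype(np.uint8)
q=blob(blue,(150,250,230,300));print("blue bbox",q.min(0),q.max(0));P=ray(c,cv2.convexHull(q)[:,0],.111);print("cup",circ(P),P[:,:2].min(0),P[:,:2].max(0))
cork=(np.abs(hsv[...,0].astype(int)-16)<9)&(hsv[...,2]>120)
# mat: lighter than table: use G/R
r=p.astype(float);g=((r[...,2]/r[...,0]>.42)&(r[...,0]>110)).astype(np.uint8)
g=cv2.morphologyEx(g,cv2.MORPH_CLOSE,np.ones((5,5)));q=cv2.convexHull(blob(g,(275,165,350,240)))[:,0];print("mat",circ(ray(c,q,.005)))
print(p[202,313],p[220,380],p[195,300])
cv2.imwrite("pics/crop.png",np.hstack([cv2.resize(p[240:310,135:235,::-1],(400,280),interpolation=0),cv2.cvtColor(cv2.resize(blue[240:310,135:235]*255,(400,280),interpolation=0),8)]))
E
```

```text
bench [ 0.5789 -0.0937 -0.0019]
mat [0.6193 0.0502 0.0066]
lid [0.4094 0.0484 0.0132]
knob [0.4314 0.0081 0.0559]
tubfloor [ 0.5103 -0.2943  0.0028]
tubrim 193 (array([ 0.4953, -0.2745]), np.float64(0.06870324244259304), np.float64(0.0004975762015145185)) rect ((0.49578970670700073, -0.27414971590042114), (0.137175053358078, 0.1379770040512085), 88.03020477294922)
lid 209 (array([0.433, 0.01 ]), np.float64(0.07648738419162332), np.float64(0.0005018298361324412)) rect ((0.4333837330341339, 0.010158225893974304), (0.15172460675239563, 0.15314127504825592), 89.1598892211914)
knob 36 (array([0.4333, 0.01  ]), np.float64(0.01267279507522918), np.float64(0.00046339823644480374)) rect ((0.43354377150535583, 0.010058448649942875), (0.024496639147400856, 0.024408021941781044), 89.11608123779297)
caddy 266 (array([0.4618, 0.3044]), np.float64(0.07609428056351338), np.float64(0.013775198476556475)) rect ((0.4618496596813202, 0.3041563630104065), (0.09973417967557907, 0.1687690019607544), 3.302657127380371)
sander 151 (array([0.6947, 0.2103]), np.float64(0.05102761993658323), np.float64(0.010036
[... 503 characters left out ...]
44703996181488, 0.07039764523506165), 89.11608123779297)
offcut 165 (array([ 0.7166, -0.2201]), np.float64(0.05113584501327055), np.float64(0.01702940306396574)) rect ((0.717055082321167, -0.2217838317155838), (0.04010869935154915, 0.14363038539886475), 80.80306243896484)
blue bbox [170 258] [212 289]
cup (array([0.4625, 0.286 ]), np.float64(0.038350349058697324), np.float64(0.00245299328388296)) [0.4349 0.2449] [0.4957 0.3269]
mat (array([0.6224, 0.0516]), np.float64(0.060060632980924296), np.float64(0.0008816496894381674))
[193 151  93] [146  98  57] [196 158 100]<stdin>:24: RuntimeWarning: divide by zero encountered in divide
<stdin>:24: RuntimeWarning: invalid value encountered in divide
```

View pics/crop.png

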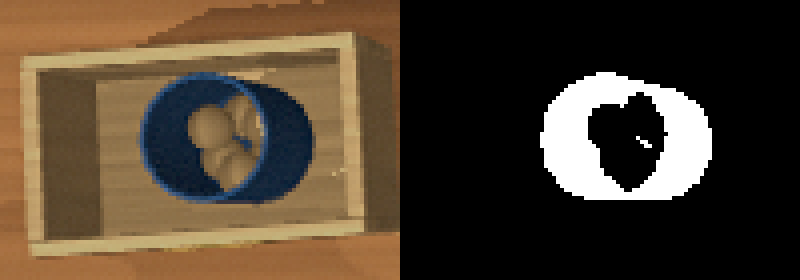

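```bash
cat >> h.py <<'E'
c33=np.radians(3.3)
def down(u):  # closing axis u (xy); picks nothing
    y=np.array([u[0],u[1],0.]);y/=np.linalg.norm(y);z=np.array([0,0,-1.]);return np.c_[np.cross(y,z),y,z]
UC=np.array([-np.sin(c33),np.cos(c33)])
def slant(psi,a,s=1,roll=0.):
    """tool z pointing azimuth psi, a from straight down; closing axis horizontal (sign s), then roll about tool z"""
    h=np.array([np.cos(psi),np.sin(psi),0]);z=np.sin(a)*h+np.array([0,0,-np.cos(a)]);y=s*np.array([-h[1],h[0],0])
    R=np.c_[np.cross(y,z),y,z];c,q=np.cos(roll),np.sin(roll);return R@np.array([[c,-q,0],[q,c,0],[0,0,1]])
MAT=np.array([.6224,.0516]);TUB=np.array([.4953,-.2745]);LID=np.array([.4332,.0100])
E
python3 - <<'E'
from h import *
np.set_printoptions(precision=3,suppress=True)
c=camera_params("top");cup=ray(c,(185.6,274.0),.111)[0];print("cup",cup, "edges",ray(c,[(169.5,274),(202,274),(186,257.5),(186,290.5)],.111)[:,:2])
for s in(1,-1):
    for xy,u in((cup[:2],UC),(MAT,[0,1]),(MAT,UC),(LID,[0,1]),(TUB,[0,1]),(LID,[1,0]),(TUB,[1,0])): print(s,xy,inverse_kinematics([*xy,.2],down(s*np.array(u))))
# slanted grasps at mat
for psi in np.radians(range(-180,180,30)):
  for a in np.radians([45,60,75]):
    for s in(1,-1):
      R=slant(psi,a,s);g=np.array([*MAT,.005+.06]);
      q=[inverse_kinematics(g-R[:,2]*(.006+b),R) for b in(0,.12)]
      if all(k is not None for k in q): print("mat",np.degrees(psi).round(),np.degrees(a).round(),s,q[0])
print(sense()["time_s"])
E
```

```text
cup [0.464 0.296 0.111] edges [[0.465 0.328]
 [0.464 0.264]
 [0.497 0.296]
 [0.432 0.295]]
1 [0.464 0.296] [ 0.134  0.541 -1.054  1.851  0.536  1.068  0.498]
1 [0.622 0.052] [ 0.41   0.566 -0.801  1.687  0.451  1.083  1.042]
1 [0.622 0.052] [ 0.412  0.567 -0.804  1.687  0.453  1.084  1.098]
1 [0.433 0.01 ] [ 0.724  0.264 -0.96   2.102  0.275  0.905  1.178]
1 [ 0.495 -0.275] [ 0.973  0.441 -0.707  1.827  0.336  0.996  1.698]
1 [0.433 0.01 ] [ 0.508  0.205 -0.7    2.111  0.171  0.88  -0.291]
1 [ 0.495 -0.275] [ 0.755  0.382 -0.412  1.84   0.184  0.957  0.263]
-1 [0.464 0.296] [ 0.115  0.525 -1.02   1.852  0.513  1.056 -2.623]
-1 [0.622 0.052] [ 0.132  0.468 -0.386  1.703  0.202  1.009 -1.895]
-1 [0.622 0.052] [ 0.141  0.47  -0.398  1.703  0.209  1.011 -1.843]
-1 [0.433 0.01 ] [ 0.352  0.179 -0.522  2.118  0.116  0.871 -1.809]
-1 [ 0.495 -0.275] [ 0.516  0.353 -0.107  1.854  0.046  0.938 -1.182]
-1 [0.433 0.01 ] [ 0.95   0.413 -1.294  2.095  0.482  0.984  2.54 ]
-1 [ 0.495 -0.275] [ 0.268  0.35   0.207  1.868 -0.088  0.932 -2.626]
mat -180.0 45.0 1 [-0.032  0.972 -0.151  1.253  0.005  1
[... 2801 characters left out ...]
0.899  0.598]
mat 90.0 75.0 1 [ 0.578  1.007 -0.428  1.703 -0.952  1.21  -2.179]
mat 90.0 75.0 -1 [ 0.788  1.126 -0.761  1.69  -0.671  1.036  0.753]
mat 120.0 45.0 1 [ 0.141  0.841 -0.045  1.542 -0.596  1.33  -2.196]
mat 120.0 45.0 -1 [ 0.577  0.995 -0.782  1.511 -0.055  1.216  0.496]
mat 120.0 60.0 1 [ 0.16   0.956  0.001  1.457 -0.736  1.562 -2.112]
mat 120.0 60.0 -1 [ 0.591  1.105 -0.76   1.424 -0.215  1.374  0.597]
mat 120.0 75.0 1 [ 0.162  1.076  0.047  1.383 -0.868  1.792 -2.06 ]
mat 120.0 75.0 -1 [ 0.597  1.221 -0.748  1.348 -0.353  1.531  0.652]
mat 150.0 45.0 1 [ 0.064  0.929 -0.095  1.345 -0.299  1.569 -2.004]
mat 150.0 45.0 -1 [ 0.411  1.064 -0.76   1.316  0.134  1.565  0.759]
0.1
```

Run:
```python
from h import *
R=down(UC);C=np.array([.4642,.2958])
command_gripper(.085,60)
movep([*C,.25],R)
print(move_l([*C,.078],feed=.12,until_force=8),sense()["position"])
print(command_gripper(.05,60)); s=sense();print(s["finger_gap"],s["gripper_force"],s["position"],s["wrist_force"])
if s["finger_gap"]>.058:
    move_l([*C,.24],feed=.15); s=sense();print(s["finger_gap"],s["wrist_force"],s["time_s"])
p,d=camera("scene");cv2.imwrite("pics/s1.png",p[:,:,::-1])
```

```text
False [0.4645915  0.29614747 0.07869884]
False
0.06403132367857847 63.99027742445469 [0.46459591 0.29634413 0.07910858] [-0.80754436 -0.11947244  5.75483416]
0.06372443808858891 [-0.20104599  0.32152675 -2.93745702] 6.7
```

View pics/s1.png

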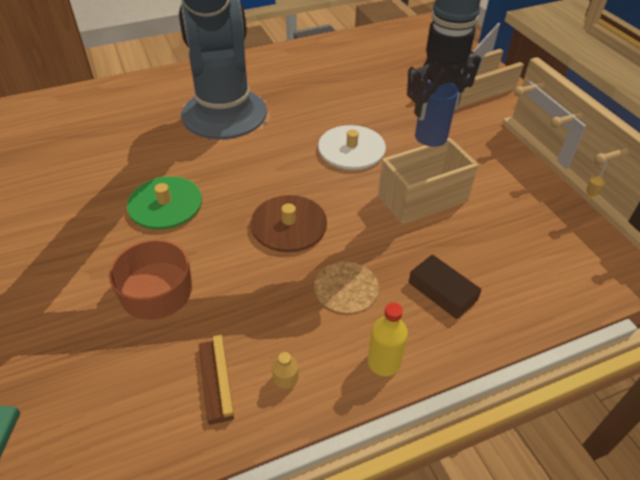

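The cup is clear of the caddy, held at about (435,110), and everything else is undisturbed. Next I place it on the mat and plan the slanted pour.

```bash
cat >> h.py <<'E'
def pour_pose(psi,a,s,phi,sgn,h=.06,clear=.085):
    """TCP pose for a roll phi with cup mouth centre over tub; h = grasp height on the cup"""
    G=slant(psi,a,s);R=slant(psi,a,s,sgn*phi);u=R@(G.T@[0,0,1.]);ct=u[2];st=np.sqrt(1-ct*ct)
    zm=clear+max(.032*st,.105*ct+.032*st);m=np.array([*TUB,zm]);g=m-u*(.105-h);return g-R[:,2]*.006,R,np.degrees(np.arccos(ct))
E
python3 - <<'E'
from h import *
np.set_printoptions(precision=3,suppress=True)
R=down(UC)
move_l([.53,.17,.24],feed=.25);move_l([*MAT,.2],feed=.25);move_l([*MAT,.086],feed=.15)
print(move_l([*MAT,.0745],feed=.03,until_force=4),sense()["position"])
command_gripper(.085);move_l([*MAT,.23],feed=.2)
p,d=camera("top");np.savez("pics/t2.npz",p=p,d=d)
print(sense()["time_s"])
for psi in(60,75,90,105,120):
  for a in(60,70):
   for s,sgn in((1,1),(1,-1),(-1,1),(-1,-1)):
    A=[np.radians(psi),np.radians(a),s]
    R=slant(*A);g=np.array([*MAT,.065]);L=[inverse_kinematics(g-R[:,2]*(.006+b),R) for b in(0,.1)]
    for phi in np.radians([0,30,60,90,120,150,165]): 
        x=pour_pose(*A,phi,sgn);L.append(inverse_kinematics(*x[:2]))
    print(psi,a,s,sgn,[int(k is not None) for k in L],round(x[2]),*(f"{k[4]:.1f}/{k[5]:.1f}/{k[6]:.1f}" if k is not None else "-" for k in L[1:]))
E
```

```text
True [0.623 0.052 0.078]
10.8167
60 60 1 1 [1, 1, 1, 1, 1, 1, 1, 1, 1] 118 -0.8/0.5/-2.5 -1.0/1.3/-2.2 0.1/0.9/2.6 0.0/0.9/2.2 0.0/0.8/1.7 -0.1/0.8/1.2 -0.3/0.8/0.9 -0.4/0.9/0.7
60 60 1 -1 [1, 1, 1, 1, 1, 1, 1, 1, 1] 118 -0.8/0.5/-2.5 -1.0/1.3/-2.2 -1.0/1.3/-1.7 -1.0/1.3/-1.2 -1.0/1.3/-0.6 -0.7/1.0/-0.4 -0.6/1.0/0.1 -0.5/0.9/0.3
60 60 -1 1 [1, 1, 1, 1, 1, 1, 1, 1, 1] 118 -0.5/0.4/0.4 -0.4/1.0/0.5 -0.6/1.0/0.1 -0.7/1.0/-0.3 -1.0/1.2/-0.5 -1.0/1.2/-1.1 -1.0/1.2/-1.6 -1.0/1.2/-2.0
60 60 -1 -1 [1, 1, 1, 1, 1, 1, 1, 1, 1] 118 -0.5/0.4/0.4 -0.4/1.0/0.5 -0.3/1.0/0.8 -0.1/0.9/1.2 0.1/0.9/1.6 0.2/0.9/2.0 0.1/0.9/2.6 -1.0/1.3/-2.4
60 70 1 1 [1, 1, 1, 1, 1, 1, 1, 1, 1] 137 -0.9/0.5/-2.3 -1.0/1.3/-2.2 -1.0/1.4/-2.6 -0.1/0.9/2.3 -0.1/0.9/1.8 -0.2/0.9/1.3 -0.4/0.9/1.0 -0.4/0.9/0.8
60 70 1 -1 [1, 1, 1, 1, 1, 1, 1, 1, 1] 137 -0.9/0.5/-2.3 -1.0/1.3/-2.2 -1.0/1.3/-1.7 -1.0/1.3/-1.2 -1.0/1.3/-0.6 -0.8/1.1/-0.3 -0.7/1.1/0.2 -0.6/1.0/0.4
60 70 -1 1 [1, 1, 1, 1, 1, 1, 1, 1, 1] 137 -0.6/0.4/0.6 -0.5/1.0/0.6 -0.7/1.1/0.2 -0.7/1.1/-0.3 -1.0/1.3/-0.5 -1.0/1.3/-1.0 -1.0/1.3/-1.6 -1.0/1.3/-1.9
60 70 -1 -1 [1, 1
[... 2233 characters left out ...]
 1 [1, 1, 1, 1, 1, 1, 1, 1, 1] 137 -0.4/1.1/0.5 -0.3/1.5/0.6 -0.4/1.6/0.2 -0.5/1.6/-0.1 -0.8/1.7/-0.4 -0.9/1.9/-0.7 -0.9/1.9/-1.3 -1.0/1.9/-1.5
90 70 -1 -1 [1, 1, 1, 1, 1, 1, 1, 1, 1] 137 -0.4/1.1/0.5 -0.3/1.5/0.6 -0.2/1.5/1.0 -0.1/1.5/1.4 0.1/1.5/1.8 0.0/1.4/2.4 -1.0/2.0/-2.4 -1.0/1.9/-2.1h.py:25: RuntimeWarning: invalid value encountered in sqrt
  G=slant(psi,a,s);R=slant(psi,a,s,sgn*phi);u=R@(G.T@[0,0,1.]);ct=u[2];st=np.sqrt(1-ct*ct)
h.py:26: RuntimeWarning: invalid value encountered in arccos
  zm=clear+max(.032*st,.105*ct+.032*st);m=np.array([*TUB,zm]);g=m-u*(.105-h);return g-R[:,2]*.006,R,np.degrees(np.arccos(ct))
Traceback (most recent call last):
ValueError: expected 3 finite numbers
```

Run:
```python
from h import *
np.set_printoptions(precision=3,suppress=True)
s0=sense();print(s0["position"],s0["time_s"])
psi,a,s=np.radians(75),np.radians(70),-1
R=slant(psi,a,s);h=R[:,2].copy();h[2]=0
g=np.array([*MAT,.07])-R[:,2]*.006
move_l([.59,-.10,.26],feed=.3)
movep(g-R[:,2]*.15,R)
s1=sense();print(s1["position"],s1["joint_pos"],s1["time_s"])
p,d=camera("wrist");cv2.imwrite("pics/w3.png",p[:,:,::-1])
p,d=camera("scene");cv2.imwrite("pics/s3.png",p[:,:,::-1])
cv2.imwrite("pics/ws3.png",cv2.resize(np.hstack([cv2.imread("pics/w3.png"),cv2.imread("pics/s3.png")]),(800,300)))
print([round(pour_pose(psi,a,s,np.radians(k),1,.065)[2]) for k in(1,60,90,150,165)])
```

```text
[0.622 0.051 0.228] 10.8167
[ 0.585 -0.088  0.125] [ 1.131  1.023 -0.909  1.808 -0.578  0.928  0.608] 12.5167
[1, 56, 83, 130, 137]
```

View pics/ws3.png

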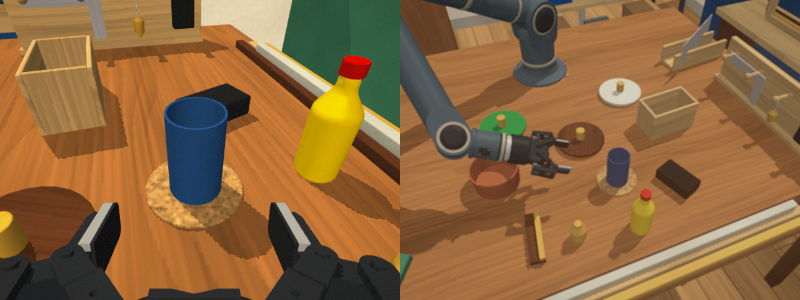

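The cup stands upright in the middle of the mat, centred between the fingers at (195,150) in the wrist view. The scene view shows a clear approach, so I grasp at a slant and pour.

Run:
```python
from h import *
np.set_printoptions(precision=3,suppress=True)
psi,a,s=np.radians(75),np.radians(70),-1
R=slant(psi,a,s);g=np.array([*MAT,.07])-R[:,2]*.006
print(move_l(g,feed=.15,until_force=6))
command_gripper(.05,60);t=sense();print(t["finger_gap"],t["wrist_force"],t["position"],g)
assert t["finger_gap"]>.058
P=t["position"].copy() if hasattr(t["position"],"copy") else np.array(t["position"])
np.save("pics/grasp.npy",P)
move_l(np.array(P)+[0,0,.14],feed=.15)
x=pour_pose(psi,a,s,np.radians(1),1,.065);move_l(x[0]+[0,0,.02],R,feed=.25)
for k in(25,50,70,85,100,115,130,150,165):
    x=pour_pose(psi,a,s,np.radians(k),1,.065);move_l(x[0],x[1],feed=.07)
sleep(.7);t=sense();print(t["finger_gap"],t["wrist_force"],t["time_s"],t["joint_pos"])
p,d=camera("scene");cv2.imwrite("pics/s4.png",p[:,:,::-1])
p2,d=camera("top")
cv2.imwrite("pics/ws4.png",np.hstack([p[200:400,50:300,::-1],p2[150:350,390:640,::-1]]).repeat(1,0))
```

```text
False
0.06293373494149698 [-0.63  -2.288  2.331] [0.622 0.045 0.072] [0.621 0.046 0.072]
0.06338861262766023 [ 0.722 -0.042 -2.621] 21.65 [ 0.922  0.811 -0.157  1.738 -0.861  1.493 -1.868]
```

View pics/ws4.png

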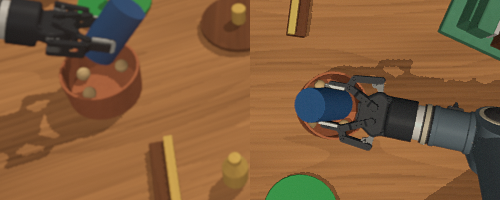

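Three balls show in the tub at (83,73), (121,65) and (90,92), and the tilted cup hides the rest. I stand the cup back on the mat and count.

Run:
```python
from h import *
np.set_printoptions(precision=3,suppress=True)
psi,a,s=np.radians(75),np.radians(70),-1
R=slant(psi,a,s);P=np.load("pics/grasp.npy")
for k in(150,120,90,60,30,1):
    x=pour_pose(psi,a,s,np.radians(k),1,.065,.1);move_l(x[0],x[1] if k>1 else R,feed=.12)
move_l(P+[0,0,.14],R,feed=.25);move_l(P+[0,0,.012],feed=.15)
print(move_l(P-[0,0,.004],feed=.025,until_force=4),sense()["position"]-P)
command_gripper(.085);move_l(sense()["position"]-R[:,2]*.15,feed=.15)
move_l(sense()["position"]+np.array([0,0,.12]),feed=.2)
movep([.43,.0,.28],down([0,-1]))
print(sense()["time_s"],sense()["joint_pos"])
p,d=camera("top");np.savez("pics/t5.npz",p=p,d=d)
cv2.imwrite("pics/t5.png",cv2.resize(p[150:310,250:530,::-1],None,fx=2.8,fy=2.8,interpolation=cv2.INTER_CUBIC))
```

```text
True [ 0. -0. -0.]
32.8833 [ 1.012  0.184 -1.208  2.001  0.194  1.082 -1.853]
```

View pics/t5.png

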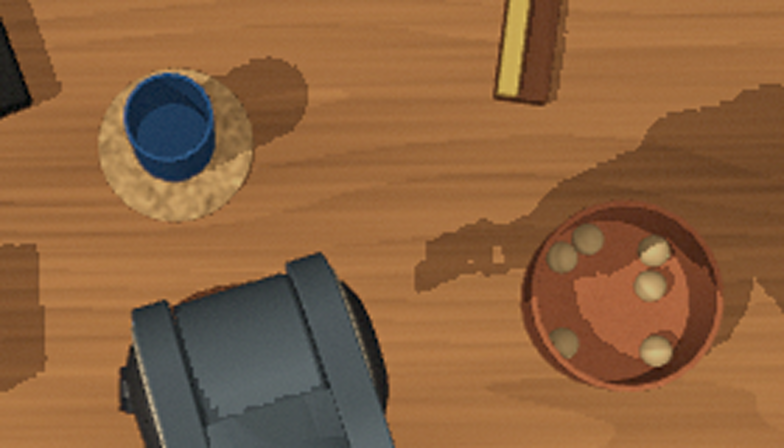

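All six balls are in the tub and the empty cup stands upright on the mat at (170,127). Lid next, with the tub's position measured again.

Run:
```python
from h import *
np.set_printoptions(precision=4,suppress=True)
f=np.load("pics/t5.npz");d=f["d"];c=camera_params("top");v,u=np.mgrid[:480,:640]
Z=(np.stack([(u-c["K"][0,2])/c["K"][0,0]*d,(v-c["K"][1,2])/c["K"][0,0]*d,d],-1)@c["rotation"].T+c["position"])[...,2]
T,r,e=circ(ray(c,blob(((Z>.055)&(Z<.08)).astype(np.uint8),(425,205,525,300)),.065));print(T,r,e)
assert np.hypot(*(T-TUB))<.02
R=down([0,-1])
command_gripper(.06,60)
movep([*LID,.13],R)
print(move_l([*LID,.046],feed=.12,until_force=6),sense()["position"])
command_gripper(.015,60);s=sense();print(s["finger_gap"],s["position"],s["wrist_force"])
assert .024<s["finger_gap"]<.032
P=np.array(s["position"])
move_l([P[0],P[1],.20],feed=.15)
D=T+(P[:2]-LID)
move_l([*D,.20],feed=.2);move_l([*D,P[2]+.07],feed=.12)
print(sense()["wrist_force"],move_l([*D,P[2]+.054],feed=.025,until_force=4),sense()["position"]-P,sense()["time_s"])
p,_=camera("scene");cv2.imwrite("pics/s6.png",cv2.resize(p[170:370,50:330,::-1],None,fx=2.8,fy=2.8,interpolation=cv2.INTER_CUBIC))
```

```text
[ 0.4953 -0.2745] 0.06868072554271887 0.0005124240318555144
False [0.434  0.01   0.0468]
0.026548274951743337 [0.4337 0.0099 0.0468] [-1.8027 -1.4992  7.0712]
[-0.1542  0.3444 -2.0395] True [ 0.0621 -0.2847  0.0593] 39.3083
```

View pics/s6.png

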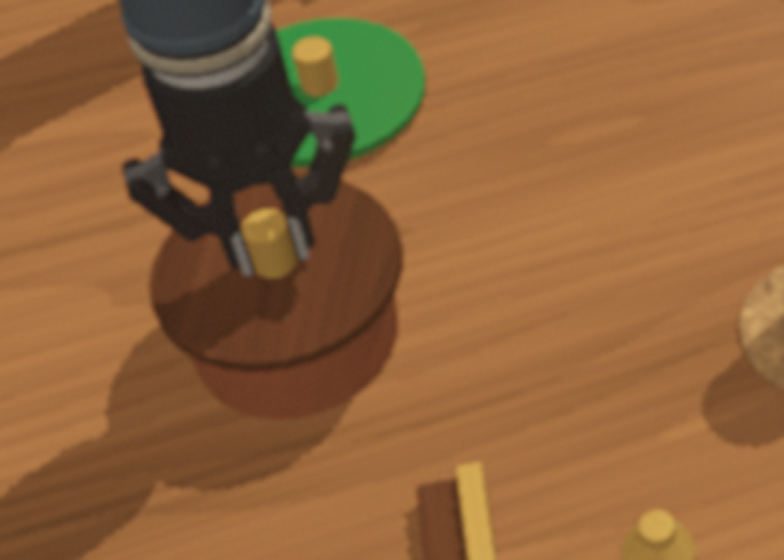

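The lid is on the tub: it dropped 59.3 mm above its start height against the expected 59 mm, and it looks level. I release it and check it against the top view.

Run:
```python
from h import *
np.set_printoptions(precision=4,suppress=True)
command_gripper(.06);P=np.array(sense()["position"]);move_l(P+[0,0,.15],feed=.2)
movep([.45,-.55,.3],down([0,-1]))
p,d=camera("top");c=camera_params("top");v,u=np.mgrid[:480,:640]
X=np.stack([(u-c["K"][0,2])/c["K"][0,0]*d,(v-c["K"][1,2])/c["K"][0,0]*d,d],-1)@c["rotation"].T+c["position"]
m=(np.hypot(X[...,0]-TUB[0],X[...,1]-TUB[1])<.07)&(np.hypot(X[...,0]-TUB[0],X[...,1]-TUB[1])>.03)&(X[...,2]>.05)
Q=X[m];k=np.linalg.lstsq(np.c_[Q[:,:2]-TUB,np.ones(len(Q))],Q[:,2],rcond=None)[0];print("tilt deg",np.degrees(k[:2]),"top z",k[2],len(Q),sense()["time_s"])
cv2.imwrite("pics/t7.png",p[:,:,::-1])
```

```text
tilt deg [0.0856 0.016 ] top z 0.07401102837300368 3108 41.825
```

View pics/t7.png

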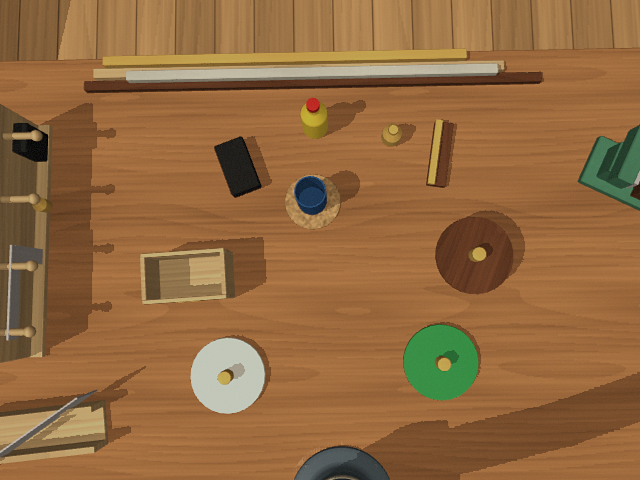

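The lid lies level on the tub at (474,255), its top at 0.074 m against an expected 0.075 m. The cup is upright on the mat at (311,196), and the bystanders are where they started.

```bash
python3 -c "
from rig import *
print(finish_job())"
```

```text
the job is handed in; nothing more can be done
None
```

The job is handed in at about 42 s of the 72 s allowed: all six balls are in the tub under the level lid, the empty cup stands upright on the mat, and the four bystanders look unmoved in the last top view.

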